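# Start the warmer under the blue-capped jar

### The job

Start warming the jar with the blue cap: with the fingertips, gently press the grey key of the place where that jar stands (the key joined to its pad by the black stripe) fully down, hold it down for a good two seconds and let it come up, then press the green START key fully down and let go. Do not press any other key, do not lift or disturb the jars or the slide box, and finish with the hand clear of everything.

Things in the scene. Friction and masses are not known exactly. Their poses are not given: they have to be found in the camera images.
- warmer: Fixed white three-place jar warmer on the bench, 180 (x) x 370 (y) x 35 mm high. Origin: centre of its underside, on the bench; its z is up, its y runs along the row of three places, its -x side (the long side with the keys) faces the robot. Each place is a round push key and, 95 mm behind it along warmer +x, a dark round warm pad of 62 mm diameter whose top is 37 mm above the bench; a short black stripe joins the key to its pad.
- pad_left (a point): Centre of the top of the left warm pad, at warmer x +40, y +115, z 37 mm. One jar stands on it; which jar varies.
- key_left_top (a point): Centre of the top face of the left place's key (warmer x -55, y +115 mm): a grey round cap of 32 mm diameter, top 63 mm above the bench when up, in a black round collar of 48 mm diameter whose top is 16 mm below the cap's top. It moves down with the cap.
- key_left (a joint): Travel of the left key straight down, m: 0 up, 0.012 fully down at a rubber stop (pushed hard it gives a little more); a spring returns it, about 1.8 N to begin and 6 N fully down.
- pad_middle (a point): Centre of the top of the middle warm pad, at warmer x +40, y +0, z 37 mm. One jar stands on it; which jar varies.
- key_middle_top (a point): Centre of the top face of the middle place's key (warmer x -55, y +0 mm): a grey round cap of 32 mm diameter, top 63 mm above the bench when up, in a black round collar of 48 mm diameter whose top is 16 mm below the cap's top. It moves down with the cap.
- key_middle (a joint): Travel of the middle key straight down, m: 0 up, 0.012 fully down at a rubber stop (pushed hard it gives a little more); a spring returns it, about 1.8 N to begin and 6 N fully down.
- pad_right (a point): Centre of the top of the right warm pad, at warmer x +40, y -115, z 37 mm. One jar stands on it; which jar varies.
- key_right_top (a point): Centre of the top face of the right place's key (warmer x -55, y -115 mm): a grey round cap of 32 mm diameter, top 63 mm above the bench when up, in a black round collar of 48 mm diameter whose top is 16 mm below the cap's top. It moves down with the cap.
- key_right (a joint): Travel of the right key straight down, m: 0 up, 0.012 fully down at a rubber stop (pushed hard it gives a little more); a spring returns it, about 1.8 N to begin and 6 N fully down.
- jar_blue: Loose closed glass jar with screw cap in blue, 50 to 100 g, 45 mm diameter, 44 mm high (cap: the upper 14 mm), standing upright within 4 mm of the centre of one of the pads. Origin: centre of its underside.
- jar_orange: Loose closed glass jar with screw cap in orange, 50 to 100 g, 45 mm diameter, 44 mm high (cap: the upper 14 mm), standing upright within 4 mm of the centre of one of the pads. Origin: centre of its underside.
- jar_white: Loose closed glass jar with screw cap in white, 50 to 100 g, 45 mm diameter, 44 mm high (cap: the upper 14 mm), standing upright within 4 mm of the centre of one of the pads. Origin: centre of its underside.
- pod: Fixed grey control pod on the bench, 90 (x) x 165 (y) x 28 mm high, origin at the centre of its underside. It carries a green and a red round key side by side, 80 mm apart along its y, both 10 mm to the robot's side (pod -x) of its middle; which of the two is on the left varies.
- start_base: The green START key's fixed black collar, 48 mm diameter, 12 mm high, on the pod's top. Origin: centre of its underside, 28 mm above the bench.
- start_top (a point): Centre of the top face of the green START key: a round cap of 32 mm diameter, top 56 mm above the bench when up and 16 mm above its collar's top. It moves down with the cap.
- start (a joint): Travel of the green START key straight down, m: 0 up, 0.012 fully down at a rubber stop (pushed hard it gives a little more); spring return, about 1.8 N to begin and 6 N fully down.
- stop_base: The red STOP key's fixed black collar, 48 mm diameter, 12 mm high, on the pod's top. Origin: centre of its underside, 28 mm above the bench.
- stop_top (a point): Centre of the top face of the red STOP key: a round cap of 32 mm diameter, top 56 mm above the bench when up and 16 mm above its collar's top. It moves down with the cap.
- stop (a joint): Travel of the red STOP key straight down, m: 0 up, 0.012 fully down at a rubber stop (pushed hard it gives a little more); spring return, about 1.8 N to begin and 6 N fully down.
- slide_box: Loose grey slide box with a clear lid, 36 x 86 x 32 mm, 60 to 130 g, lying on the bench beyond the pod. Origin: centre of its underside.
Not all that is in view belongs to the job. What is shaped like the jar_orange but pink is not meant. Leave any purple look-alike of the jar_blue alone.

How it is judged (in metres and radians):
On the way, in this order (a step that is already met when the one before it is completed fails the run):
1. the key of the place where the blue-capped jar stands is held fully down for about two seconds (at least 1.5 s, pressed 8 mm or more) (((horizontal distance between jar_blue and pad_left below 0.03 m and value of joint key_left above 0.008 m) or (horizontal distance between jar_blue and pad_middle below 0.03 m and value of joint key_middle above 0.008 m) or (horizontal distance between jar_blue and pad_right below 0.03 m and value of joint key_right above 0.008 m))), for 1.5 s.
2. that key is let go and comes up again (value of joint each of key_left, key_middle, key_right below 0.002 m), for 0.05 s.
3. the green START key is pressed fully down (8 mm or more) (value of joint start above 0.008 m), for 0.1 s.
4. the green START key is let go and comes up again (value of joint start below 0.002 m), for 0.05 s.
At the end, for the whole second after the job is handed in: All five keys are up again (within 2 mm), and the three jars and the slide box stand upright (within 0.1 rad), at rest, within 8 mm of where they began (all of step 2 and value of joint each of start, stop below 0.002 m and distance of each of jar_blue, jar_orange, jar_white, slide_box from where it was at the start of the episode below 0.008 m and angle between each of jar_blue, jar_orange, jar_white, slide_box's own z axis and vertical below 0.1 rad and linear speed of each of jar_blue, jar_orange, jar_white, slide_box below 0.02 m/s); the robot touches nothing.
It fails at once if the key of a place without the blue-capped jar is pressed (more than 3 mm) ((horizontal distance between jar_blue and pad_left above 0.03 m and value of joint key_left above 0.003 m) or (horizontal distance between jar_blue and pad_middle above 0.03 m and value of joint key_middle above 0.003 m) or (horizontal distance between jar_blue and pad_right above 0.03 m and value of joint key_right above 0.003 m)).
It fails at once if the red STOP key is pressed (more than 3 mm) (value of joint stop above 0.003 m).
It fails at once if START is pressed while a place key is down (value of joint start above 0.003 m and value of joint any of key_left, key_middle, key_right above 0.003 m).
It fails at once if a jar or the slide box is lifted, shoved or tipped (moved more than 8 mm or tilted more than 0.15 rad) (distance of any of jar_blue, jar_orange, jar_white, slide_box from where it was at the start of the episode above 0.008 m or angle between any of jar_blue, jar_orange, jar_white, slide_box's own z axis and vertical above 0.15 rad).
It fails at once if the robot presses roughly: more than 25 N on the warmer, the pod or a key (contact force between any of the fingers, the arm and warmer above 25 N or contact force between any of the fingers, the arm and pod above 25 N or contact force between any of the fingers, the arm and start_base above 25 N or contact force between any of the fingers, the arm and stop_base above 25 N).
It also fails if it takes over 45 s, if anything falls off the work surface, if the arm or the gripper's body presses on something with over 40 N, if the wrist force passes 120 N, or if a joint passes its speed limit or range.

### The arm

A 6-joint arm with a two-finger parallel gripper is mounted at the origin on the work surface. World frame = base frame: x ahead of the robot, y to its left, z up, the work surface at z = 0. Lengths are in mm, angles in degrees, forces in N, time in s.
With the tool pointing down it reaches from about 300 to 850 mm from the base axis. Payload 4.2 kg.
Tool frame: the origin (TCP) lies at the centre of the arm's flange, where the gripper is bolted on; the fingertips stand 191 mm ahead of it and the grasp point (between the pads) lies 172 mm ahead of it; z points along the fingers, x is the direction in which the jaws open and shut, and the axes are right-handed (so a half turn about z gives the same grasp; the last joint's range is limited). The gripper opens to 91 mm and grips with 3 to 60 N. Pads are 32 mm wide; open, the fingers measure 118 mm over their backs; the gripper's body (76 mm by 178 mm) begins 60 mm behind the grasp point.
Start: joints at [66.692, 18.312, 89.639, -0, 72.044, -1.146], TCP at [216.902, 532.519, 404.776] pointing down, gripper open.
Joint ranges: [-177.97, 177.97], [-48.28, 115.42], [12.27, 149.76], [-77.06, 257.06], [2.81, 150.46], [-146.56, 146.56]. Speed limits (degrees/s): [147.25, 147.25, 180, 180, 180, 180].

### API

Orientations are given as [roll, pitch, yaw] about the fixed x, y, z axes, in that order (R = Rz(yaw) Ry(pitch) Rx(roll)).
In Python, from workcell import telemetry, imaging, env gives the robot as it stands. The module is installed in compiled form; this text tells all that it offers.
- The arm moves only by the tool jog_arm, never from a script. Its argument "series" is a list of rows, each a list of 3 entries, a list of its own where there are three numbers: the shift along the world's x, y, z in mm, then the turn, a rotation vector about the world's x, y, z in rad, then the opening, from 0 (shut) to 1 (fully open). In form: [[[x, y, z], [ax, ay, az], jaw], ...]. A call has exactly 5 rows; each row is the pose to reach, as a shift and turn from the pose measured when the call began; what a row does not reach only later rows make up. A row lasts 1/12 s, in which the tool goes at most 41.7 mm and 7.16 degrees, less where a joint would pass 70% of its speed; a pose out of reach is approached as far as the arm can. A call with a gripper value outside its range is refused whole. The fingers move at their own pace and stop on an object; "squeeze" is the grip in N (left out, the last holds). Time passes only in rows, so rows that repeat a pose let the fingers close, or fill a call up. It gives the time, the measured TCP pose, the force and the opening at its end, in the units of the state.
- telemetry.state(): the state, without advancing time (a new reading comes with each control period).
- imaging.grab_frame(name): name is "scene" or "top"; returns a dict with "pixels" (400x640x3 uint8, red, green, blue), "fov_y" (degrees; the focal length in pixels is half the picture's height over the tangent of half this angle, whatever the lens; pixels are square), "cx", "cy" (the principal point, pixels), "R" (3x3) and "t" (3): a world point X has camera coordinates R X + t. Camera axes: x right, y down, z forward; pixel columns grow to the right and rows downward; lengths in mm; the calibration is good to about 2 mm. A picture is of the moment at which its call begins. There is no depth.
- env.job_done(): hands the job in, once; it reports no verdict.
The state is a dict: "time_s": time; "qpos": joint angles; "qvel": joint speeds; "effort": joint torques, N m; "ee_pos": TCP position; "ee_rot": TCP orientation; "force": force on the tool from outside, world axes, zero at the start; "torque": the same for the moment, N m; "gripper_width": finger opening in mm.
Only numpy, scipy, OpenCV 4.12 (cv2) and the standard library are available. Lean on these libraries where they do the work, as an engineer would, in place of code of your own. Each camera call takes 0.05 s, during which the arm holds its last target.

## Working session

There is one attempt and no reset: what is moved stays moved. The work goes in short steps, Python scripts to look and compute and a tool call to move; the robot and the scene stay as the last step left them, time stands still between calls to the robot, and variables do not carry over. Pictures are saved under pics/ and viewed, and the job is handed in when it is done.

Besides the shell and the picture viewer there is one more tool, called after "Request:" by a JSON object that holds its "api" and its "payload", one argument or row to a line. jog_arm: Moves the arm, as the interface text tells. Its arguments: {"type":"object","properties":{"series":{"type":"array"},"squeeze":{"type":"number"}},"required":["series"]}

```bash
mkdir -p pics; python3 - <<'E'
from workcell import telemetry, imaging
import cv2
print(telemetry.state())
for n in ["scene","top"]:
    f=imaging.grab_frame(n); cv2.imwrite(f"pics/{n}0.png",f["pixels"][:,:,::-1]); print(n,f["fov_y"],f["cx"],f["cy"],f["R"],f["t"])
E
```

```text
{'time_s': 0.0, 'qpos': array([ 6.66922027e+01,  1.83503213e+01,  8.97060188e+01, -1.31936970e-03,
        7.20422441e+01, -1.14944928e+00]), 'qvel': array([ 0.04948245,  0.04867457,  0.07764831, -0.01308352,  0.07205631,
        0.04664068]), 'effort': array([ 2.32272010e-03, -4.12469745e+01, -2.31974316e+01,  7.28566409e-02,
        4.56793921e-02, -1.38885666e-04]), 'ee_pos': array([216.84025742, 532.36546053, 403.93583959]), 'ee_rot': array([-1.79999277e+02,  9.85894385e-02,  6.78420604e+01]), 'force': array([-0.01807777,  0.48203569, -0.75882059]), 'torque': array([-0.02836629,  0.00563833,  0.01698263]), 'gripper_width': 91.26850543012203}
scene 57.75439369370886 323.7383093672631 199.990556703408 [[-0.36213871  0.93202533 -0.01357672]
 [ 0.51962688  0.18976618 -0.83305264]
 [-0.77384976 -0.30873544 -0.5530271 ]] [ 281.80452169 -223.79673692 1286.33344217]
top 46.80751932217449 316.1279725039004 204.3264764682504 [[-6.78548848e-03 -9.99976195e-01 -1.25130218e-03]
 [-9.96263828e-01  6.86802284e-03 -8.60884107e-02]
 [ 8.60949554e-02  6.62475180e-04 -9.96286716e-01]] [ -64.63572279  629.40395243 1205.508827  ]
```

View pics/scene0.png

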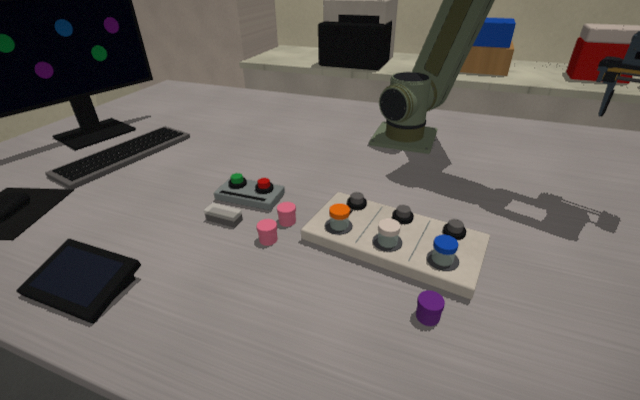

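View pics/top0.png

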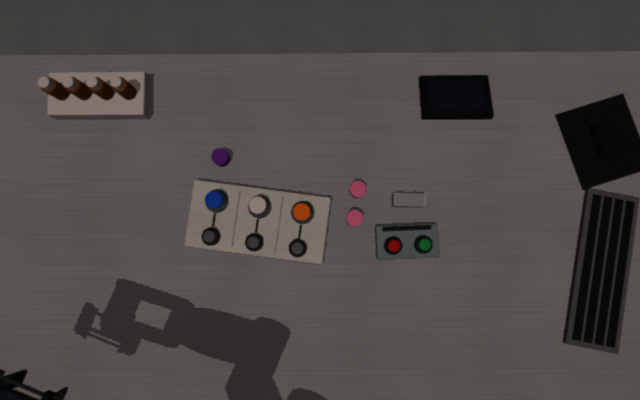

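The top view shows the blue cap at about (215,200) with its key at (210,236), in the left place. The white jar is at (258,205) and the orange at (302,212). The purple look-alike at (221,157) and the two pink ones at (357,189) and (355,218) are off the warmer, so they aren't meant. Green START is at (424,244) and red STOP at (393,245). Next I'll confirm this in an enlarged crop and measure.

```bash
cat > h.py <<'E'
import numpy as np, cv2
from workcell import imaging
def ray(f,u,v,z):
    fl=200/np.tan(np.radians(f["fov_y"]/2))
    R=np.array(f["R"]);t=np.array(f["t"])
    d=R.T@np.array([(u-f["cx"])/fl,(v-f["cy"])/fl,1]); c=-R.T@t
    return c+d*(z-c[2])/d[2]
def proj(f,X):
    fl=200/np.tan(np.radians(f["fov_y"]/2)); p=np.array(f["R"])@X+np.array(f["t"])
    return p[:2]/p[2]*fl+[f["cx"],f["cy"]]
E
python3 - <<'E'
from h import *
for n in ["top","scene"]:
    f=imaging.grab_frame(n); im=np.ascontiguousarray(f["pixels"][:,:,::-1])
    x0,y0,w,h=(175,170,280,105) if n=="top" else (200,160,300,180)
    s=800//w
    c=cv2.resize(im[y0:y0+h,x0:x0+w],None,fx=800/w*.99,fy=800/w*.99,interpolation=cv2.INTER_CUBIC)
    cv2.imwrite(f"pics/{n}crop.png",c)
    hsv=cv2.cvtColor(im,cv2.COLOR_BGR2HSV)
    for col,lo,hi,z in [("blue",(105,150,60),(122,255,255),81),("orange",(6,170,90),(18,255,255),81),("green",(50,120,40),(85,255,255),56),("red",(0,190,60),(4,255,255),56),("grey",(0,0,55),(179,40,105),63)]:
        m=cv2.inRange(hsv,lo,hi); 
        if col=="grey": continue
        k,_,st,ce=cv2.connectedComponentsWithStats(m)
        for i in range(1,k):
            if st[i,4]>40 and x0<ce[i][0]<x0+w and y0<ce[i][1]<y0+h: print(n,col,st[i],ce[i].round(1),ray(f,*ce[i],z).round(1))
E
```

```text
top blue [205 191  17  17 232] [213.2 199.1] [639.4 193.7  81. ]
top orange [293 203  17  18 236] [301.1 211.4] [606.4 -30.5  81. ]
top green [419 239  12  12 120] [424.5 244.3] [ 520.7 -348.3   56. ]
top red [388 240  12  12 115] [393.6 245.5] [ 518.4 -268.5   56. ]
scene blue [434 234  24  20 380] [445.5 244. ] [648.  195.5  81. ]
scene orange [330 204  20  16 266] [339.4 211.1] [615.7 -26.2  81. ]
scene green [231 174  13  10 111] [236.6 178.5] [ 536.  -336.9   56. ]
scene red [258 178  12  11 107] [263.3 183.3] [ 533.3 -259.2   56. ]
```

View pics/topcrop.png

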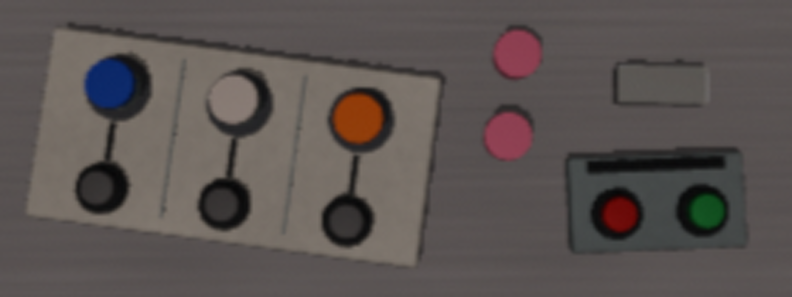

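View pics/scenecrop.png

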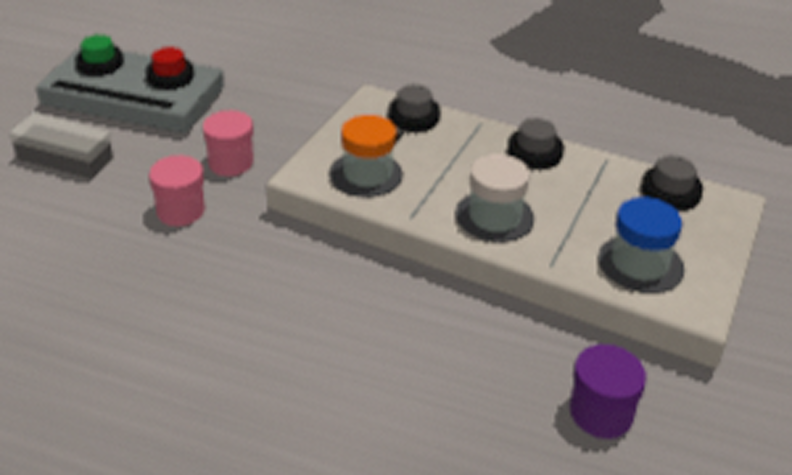

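```bash
python3 - <<'E'
from h import *
F={n:imaging.grab_frame(n) for n in ["top","scene"]}
f=F["top"]; g=F["scene"]
for n in F: print(n,"cam",(-np.array(F[n]["R"]).T@np.array(F[n]["t"])).round())
im=np.ascontiguousarray(f["pixels"][:,:,::-1]); gray=cv2.cvtColor(im,cv2.COLOR_BGR2GRAY)
K=[]
for (u,v) in [(210,236),(254,242),(298,248)]:
    w=gray[v-16:v+17,u-16:u+17]; 
    m=(w<32).astype(np.uint8); m2=((w<60)).astype(np.uint8)
    # cap: hole of the collar ring
    cs,_=cv2.findContours((w<75).astype(np.uint8),cv2.RETR_EXTERNAL,cv2.CHAIN_APPROX_NONE)
    cs,hi=cv2.findContours(m,cv2.RETR_CCOMP,cv2.CHAIN_APPROX_NONE)
    for c,h in zip(cs,hi[0]):
        if cv2.contourArea(c)>30:
            (x,y),r=cv2.minEnclosingCircle(c); print((u,v),"hole" if h[3]>=0 else "outer",x+u-16,y+v-16,r)
            if h[3]>=0: K.append(ray(f,x+u-16,y+v-16,63)); print("   z63",K[-1].round(1),"scene px",proj(g,K[-1]).round(1))
# rows of gray through first key
print(gray[236,196:226]); print(gray[222:252,210])
for X in [[520.7,-348.3,56],[518.4,-268.5,56],[639.4,193.7,81],[606.4,-30.5,81]]: print(X,proj(g,np.array(X)).round(1))
# warmer corners
hsv=cv2.cvtColor(im,cv2.COLOR_BGR2HSV)
m=(gray>100).astype(np.uint8)
k,l,st,ce=cv2.connectedComponentsWithStats(m)
for i in range(1,k):
    if st[i,4]>2000: print(st[i])
l0=l[225,230]; print(l0)
c,_=cv2.findContours((l==l0).astype(np.uint8),cv2.RETR_EXTERNAL,cv2.CHAIN_APPROX_NONE)
b=cv2.minAreaRect(max(c,key=cv2.contourArea)); print(b); print([ray(f,*p,35).round(1) for p in cv2.boxPoints(b)])
s=cv2.resize(g["pixels"][160:260,320:490,::-1],None,fx=4.5,fy=4.5,interpolation=cv2.INTER_CUBIC); cv2.imwrite("pics/s2.png",s)
s=cv2.resize(g["pixels"][160:220,200:300,::-1],None,fx=8,fy=8,interpolation=cv2.INTER_CUBIC); cv2.imwrite("pics/s3.png",s)
E
```

```text
top cam [ 523.  -70. 1255.]
scene cam [1214.  177.  529.]
(210, 236) outer 210.2241382598877 235.56896591186523 8.949853897094727
(254, 242) outer 253.7149534225464 241.52803707122803 8.662257194519043
(254, 242) hole 252.62871265411377 241.82673263549805 6.731844902038574
   z63 [530.2  95.   63. ] scene px [403.  207.7]
(298, 248) outer 297.29577445983887 247.33802795410156 8.51051139831543
(298, 248) hole 296.807692527771 248.0 6.880846977233887
   z63 [513.6 -18.6  63. ] scene px [356.5 194.5]
[112 113 113 114 108  82  30  34  49  50  50  51  52  53  52  53  53  53
  42  22  14  13  12  25  70 107 112 114 114 115]
[112 112 111 109  97  46  15  10  23  43  50  51  52  52  52  54  54  55
  54  48  26  17  24  61 111 116 113 101  86  84]
[520.7, -348.3, 56] [236.  175.1]
[518.4, -268.5, 56] [263.  179.9]
[639.4, 193.7, 81] [445. 241.]
[606.4, -30.5, 81] [338.9 208.4]
[  47   72   97   43 2548]
[ 185  181  145   83 6617]
3
((256.8359680175781, 221.77169799804688), (138.1773681640625, 66.46278381347656), 7.5326008796691895)
[array([521.5, 279.4,  35. ]), array([696.2, 259.3,  35. ]), array([ 645.2, -105. ,   35. ]), array([471.8, -80.6,  35. ])]
```

View pics/s2.png

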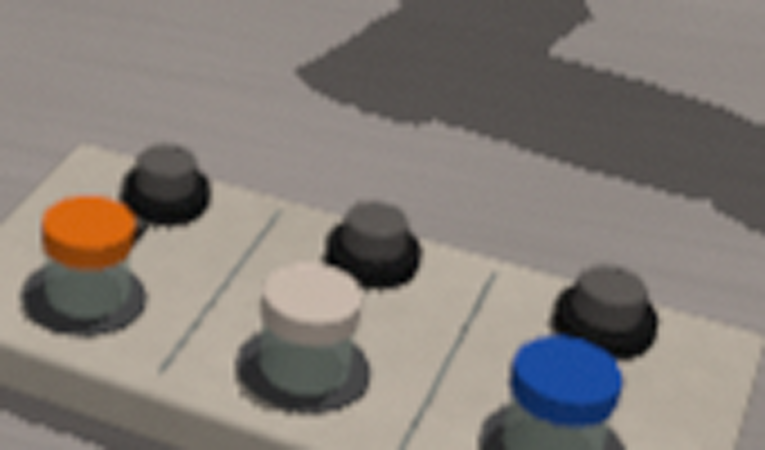

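View pics/s3.png

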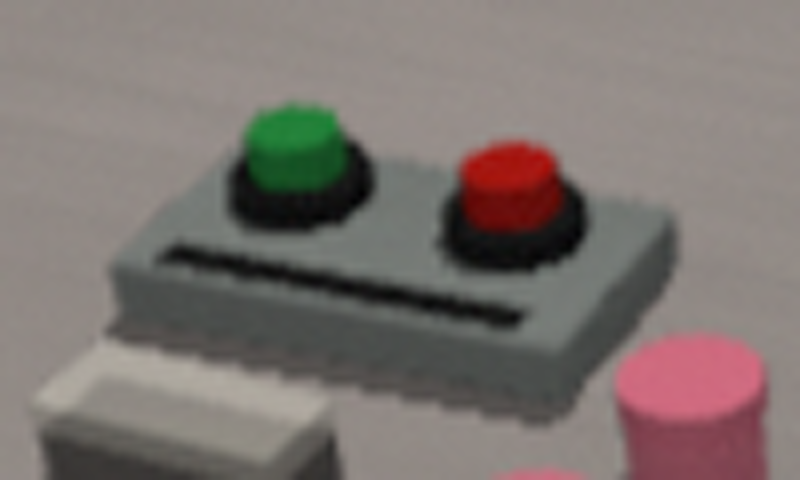

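Top-view measurements:
- Left key top: about (547, 209, 63).
- START top: about (521, -348, 56).
- Key spacing: about 115 mm. Green to red is 79.8 mm.
- Blue jar: within 2.5 mm of the expected pad centre.

The scene view agrees to about 1.5 px. The gripper will close on the way, and I'll approach from above.

Request:
{"api": "jog_arm", "payload": {
  "series": [
    [[28,-27,0],[0,0,0],0],
    [[56,-54,0],[0,0,0],0],
    [[84,-81,0],[0,0,0],0],
    [[112,-108,0],[0,0,0],0],
    [[140,-135,0],[0,0,0],0]
  ],
  "squeeze": 5
}}

```text
time_s: 0.72
ee_pos: [357.8, 396.1, 404.5]
ee_rot: [180.0, 0.0, 67.9]
force: [0.0, 0.8, -0.4]
gripper_width: 61.0
```

Request:
{"api": "jog_arm", "payload": {
  "series": [
    [[28,-27,0],[0,0,0],0],
    [[56,-54,0],[0,0,0],0],
    [[84,-81,0],[0,0,0],0],
    [[112,-108,0],[0,0,0],0],
    [[140,-135,0],[0,0,0],0]
  ]
}}

```text
time_s: 1.13
ee_pos: [498.8, 259.5, 404.7]
ee_rot: [180.0, 0.0, 67.9]
force: [0.6, -0.2, 0.5]
gripper_width: 27.5
```

Request:
{"api": "jog_arm", "payload": {
  "series": [
    [[24,-25,0],[0,0,0],0],
    [[48,-50,0],[0,0,0],0],
    [[48,-50,-30],[0,0,0],0],
    [[48,-50,-65],[0,0,0],0],
    [[48,-50,-100],[0,0,0],0]
  ]
}}

```text
time_s: 1.55
ee_pos: [547.4, 208.6, 304.1]
ee_rot: [179.9, -0.1, 67.8]
force: [0.3, 0.9, -0.4]
gripper_width: 0.3
```

Request:
{"api": "jog_arm", "payload": {
  "series": [
    [[0,0,-10],[0,0,0],0],
    [[0,0,-15],[0,0,0],0],
    [[0,0,-15],[0,0,0],0],
    [[0,0,-15],[0,0,0],0],
    [[0,0,-15],[0,0,0],0]
  ]
}}

```text
time_s: 1.97
ee_pos: [548.0, 208.9, 290.8]
ee_rot: [179.7, -0.2, 67.8]
force: [0.5, 0.4, 0.3]
gripper_width: 0.3
```

```bash
python3 - <<'E'
from h import *
from workcell import telemetry
s=telemetry.state(); print(s["ee_pos"],s["force"],s["gripper_width"])
g=imaging.grab_frame("scene"); p=s["ee_pos"]
print(proj(g,p-[0,0,191]),proj(g,np.array([547,209,63.])))
cv2.imwrite("pics/a1.png",cv2.resize(g["pixels"][140:260,380:540,::-1],None,fx=5,fy=5,interpolation=cv2.INTER_CUBIC))
f=imaging.grab_frame("top");cv2.imwrite("pics/a1t.png",f["pixels"][:,:,::-1])
E
```

```text
[547.96723576 208.91992719 290.76604015] [0.51706806 0.43907442 0.28242119] 0.29301262222955676
[458.87290739 208.52525065] [455.58570315 222.60265014]
```

View pics/a1.png

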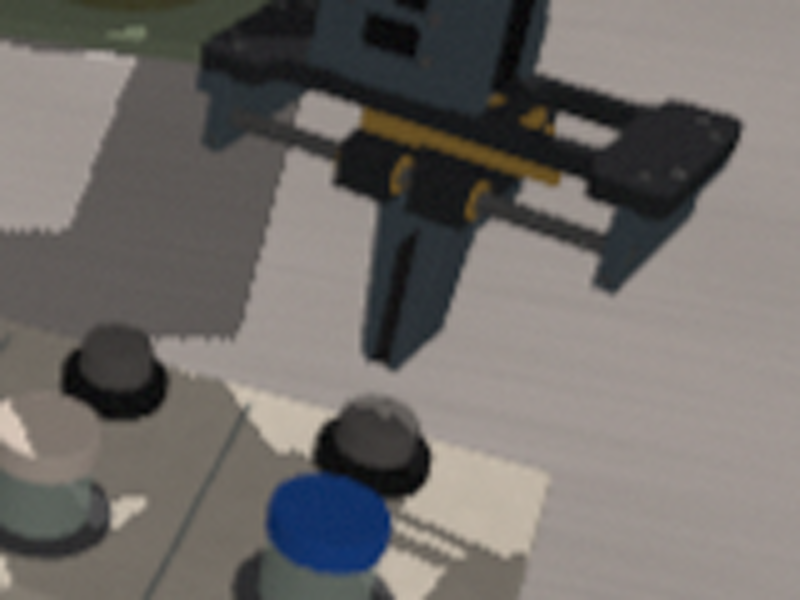

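The fingertips (about (457,212)) are over the left key (cap top at about (455,223)), matching the projection. Next I'll lower until just above it, then press gently.

Request:
{"api": "jog_arm", "payload": {
  "series": [
    [[-1,0,-10],[0,0,0],0],
    [[-1,0,-20],[0,0,0],0],
    [[-1,0,-28],[0,0,0],0],
    [[-1,0,-32],[0,0,0],0],
    [[-1,0,-34],[0,0,0],0]
  ]
}}

```text
time_s: 2.48
ee_pos: [546.4, 208.7, 255.2]
ee_rot: [179.9, -0.1, 67.8]
force: [0.4, -0.6, -0.4]
gripper_width: 0.5
```

Request:
{"api": "jog_arm", "payload": {
  "series": [
    [[0,0,-2],[0,0,0],0],
    [[0,0,-4],[0,0,0],0],
    [[0,0,-6],[0,0,0],0],
    [[0,0,-8],[0,0,0],0],
    [[0,0,-9],[0,0,0],0]
  ]
}}

```text
time_s: 2.9
ee_pos: [546.5, 208.8, 246.5]
ee_rot: [179.8, -0.1, 67.8]
force: [-0.5, 0.0, 4.8]
gripper_width: 0.2
```

Request:
{"api": "jog_arm", "payload": {
  "series": [
    [[0,0,-1.5],[0,0,0],0],
    [[0,0,-3],[0,0,0],0],
    [[0,0,-4],[0,0,0],0],
    [[0,0,-5],[0,0,0],0],
    [[0,0,-5],[0,0,0],0]
  ]
}}

```text
time_s: 3.32
ee_pos: [546.5, 208.7, 242.1]
ee_rot: [179.8, -0.2, 67.8]
force: [-2.0, -0.5, 7.6]
gripper_width: 0.5
```

Request:
{"api": "jog_arm", "payload": {
  "series": [
    [[0,0,-0.5],[0,0,0],0],
    [[0,0,-0.5],[0,0,0],0],
    [[0,0,-0.5],[0,0,0],0],
    [[0,0,-0.5],[0,0,0],0],
    [[0,0,-0.5],[0,0,0],0]
  ]
}}

```text
time_s: 3.73
ee_pos: [546.4, 208.7, 242.1]
ee_rot: [179.8, -0.2, 67.8]
force: [-1.8, -1.2, 6.1]
gripper_width: 0.3
```

Request:
{"api": "jog_arm", "payload": {
  "series": [
    [[0,0,-0.3],[0,0,0],0],
    [[0,0,-0.3],[0,0,0],0],
    [[0,0,-0.3],[0,0,0],0],
    [[0,0,-0.3],[0,0,0],0],
    [[0,0,-0.3],[0,0,0],0]
  ]
}}

```text
time_s: 4.15
ee_pos: [546.4, 208.7, 242.2]
ee_rot: [179.8, -0.2, 67.8]
force: [-1.0, -0.4, 6.3]
gripper_width: 0.4
```

Request:
{"api": "jog_arm", "payload": {
  "series": [
    [[0,0,-0.3],[0,0,0],0],
    [[0,0,-0.3],[0,0,0],0],
    [[0,0,-0.3],[0,0,0],0],
    [[0,0,-0.3],[0,0,0],0],
    [[0,0,-0.3],[0,0,0],0]
  ]
}}

```text
time_s: 4.57
ee_pos: [546.3, 208.7, 242.3]
ee_rot: [179.8, -0.2, 67.8]
force: [-1.4, -0.5, 5.5]
gripper_width: 0.4
```

Request:
{"api": "jog_arm", "payload": {
  "series": [
    [[0,0,-0.3],[0,0,0],0],
    [[0,0,-0.3],[0,0,0],0],
    [[0,0,-0.3],[0,0,0],0],
    [[0,0,-0.3],[0,0,0],0],
    [[0,0,-0.3],[0,0,0],0]
  ]
}}

```text
time_s: 4.98
ee_pos: [546.3, 208.7, 242.3]
ee_rot: [179.8, -0.2, 67.8]
force: [-0.4, -0.6, 5.7]
gripper_width: 0.5
```

Request:
{"api": "jog_arm", "payload": {
  "series": [
    [[0,0,-0.3],[0,0,0],0],
    [[0,0,-0.3],[0,0,0],0],
    [[0,0,-0.3],[0,0,0],0],
    [[0,0,-0.3],[0,0,0],0],
    [[0,0,-0.3],[0,0,0],0]
  ]
}}

```text
time_s: 5.4
ee_pos: [546.3, 208.7, 242.5]
ee_rot: [179.8, -0.2, 67.8]
force: [-0.8, -0.6, 5.3]
gripper_width: 0.5
```

```bash
python3 - <<'E'
from h import *
g=imaging.grab_frame("scene")
cv2.imwrite("pics/a2.png",cv2.resize(g["pixels"][170:260,390:510,::-1],None,fx=6,fy=6,interpolation=cv2.INTER_CUBIC))
E
```

```text
(no output)
```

View pics/a2.png

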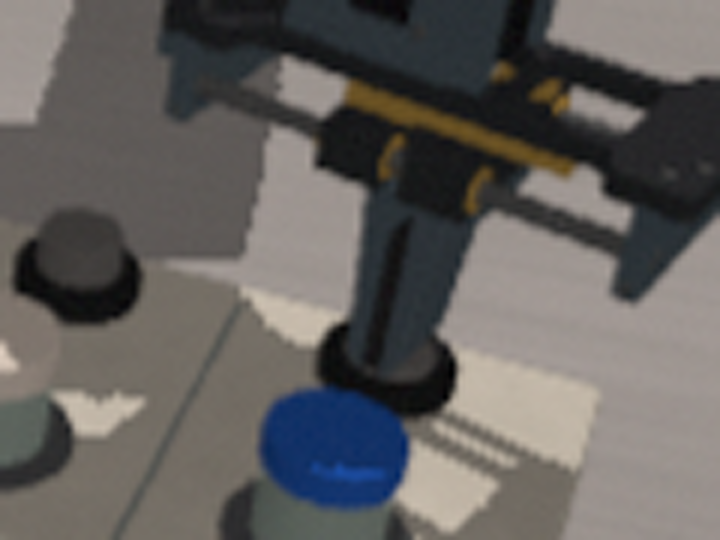

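Request:
{"api": "jog_arm", "payload": {
  "series": [
    [[0,0,-0.3],[0,0,0],0],
    [[0,0,-0.3],[0,0,0],0],
    [[0,0,5],[0,0,0],0],
    [[0,0,12],[0,0,0],0],
    [[0,0,22],[0,0,0],0]
  ]
}}

```text
time_s: 5.87
ee_pos: [546.0, 208.6, 264.3]
ee_rot: [179.8, -0.1, 67.8]
force: [0.4, 0.4, 0.9]
gripper_width: 0.8
```

Request:
{"api": "jog_arm", "payload": {
  "series": [
    [[0,0,25],[0,0,0],0],
    [[0,0,50],[0,0,0],0],
    [[0,0,75],[0,0,0],0],
    [[0,0,90],[0,0,0],0],
    [[0,0,90],[0,0,0],0]
  ]
}}

```text
time_s: 6.28
ee_pos: [546.7, 208.8, 358.5]
ee_rot: [179.5, -0.4, 67.8]
force: [0.3, -0.1, 0.5]
gripper_width: 0.3
```

The picture shows the cap sunk nearly to its collar, with the fingertips on it. It has been released, so on to START.

Request:
{"api": "jog_arm", "payload": {
  "series": [
    [[-2,-37,0],[0,0,0],0],
    [[-4,-74,0],[0,0,0],0],
    [[-5,-111,0],[0,0,0],0],
    [[-7,-148,0],[0,0,0],0],
    [[-9,-185,0],[0,0,0],0]
  ]
}}

```text
time_s: 6.7
ee_pos: [536.9, 22.3, 357.4]
ee_rot: [179.6, -0.4, 67.8]
force: [0.7, -0.4, -1.0]
gripper_width: 0.4
```

Request:
{"api": "jog_arm", "payload": {
  "series": [
    [[-2,-37,0],[0,0,0],0],
    [[-4,-74,0],[0,0,0],0],
    [[-5,-111,0],[0,0,0],0],
    [[-7,-148,0],[0,0,0],0],
    [[-9,-185,0],[0,0,0],0]
  ]
}}

```text
time_s: 7.12
ee_pos: [527.2, -164.4, 356.3]
ee_rot: [179.7, -0.4, 67.8]
force: [0.8, -0.1, 0.4]
gripper_width: 0.7
```

Request:
{"api": "jog_arm", "payload": {
  "series": [
    [[-2,-37,0],[0,0,0],0],
    [[-4,-74,0],[0,0,0],0],
    [[-5,-111,0],[0,0,0],0],
    [[-7,-148,0],[0,0,0],0],
    [[-8,-185,0],[0,0,0],0]
  ]
}}

```text
time_s: 7.53
ee_pos: [518.4, -351.1, 355.0]
ee_rot: [179.9, -0.4, 67.8]
force: [-0.5, 0.3, -0.2]
gripper_width: 0.5
```

Target TCP is (521, -348); I'll correct and lower to a tip height of about 90.

Request:
{"api": "jog_arm", "payload": {
  "series": [
    [[2,2,0],[0,0,0],0],
    [[2,2,-25],[0,0,0],0],
    [[2,2,-50],[0,0,0],0],
    [[2,2,-70],[0,0,0],0],
    [[2,2,-75],[0,0,0],0]
  ]
}}

```text
time_s: 7.95
ee_pos: [519.1, -348.0, 275.2]
ee_rot: [-179.6, -0.5, 67.8]
force: [-0.7, -0.4, -0.7]
gripper_width: 0.7
```

```bash
python3 - <<'E'
from h import *
from workcell import telemetry
s=telemetry.state(); print(s["ee_pos"],s["force"])
g=imaging.grab_frame("scene"); p=s["ee_pos"]
print(proj(g,p-[0,0,191]),proj(g,np.array([521,-348,56.])))
cv2.imwrite("pics/a3.png",cv2.resize(g["pixels"][130:230,190:300,::-1],None,fx=6,fy=6,interpolation=cv2.INTER_CUBIC))
E
```

```text
[ 519.08601064 -347.98146414  275.19771777] [-0.74702245 -0.42448685 -0.68906534]
[234.89237505 165.37919062] [236.0757465  175.13979351]
```

View pics/a3.png

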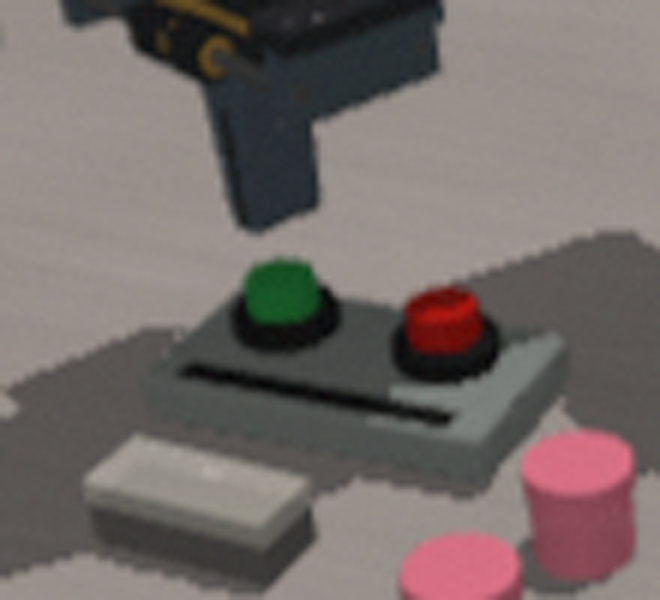

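The tips sit above the green cap at about (237,175), clear of red at about (264,181). I'm nudging +2 mm in x and lowering.

Request:
{"api": "jog_arm", "payload": {
  "series": [
    [[2,1,-5],[0,0,0],0],
    [[2,1,-12],[0,0,0],0],
    [[2,1,-18],[0,0,0],0],
    [[2,1,-22],[0,0,0],0],
    [[2,1,-24],[0,0,0],0]
  ]
}}

```text
time_s: 8.42
ee_pos: [521.4, -347.0, 251.8]
ee_rot: [-179.7, -0.5, 67.8]
force: [-0.3, 1.1, -0.8]
gripper_width: 0.4
```

Request:
{"api": "jog_arm", "payload": {
  "series": [
    [[0,0,-2],[0,0,0],0],
    [[0,0,-4],[0,0,0],0],
    [[0,0,-6],[0,0,0],0],
    [[0,0,-8],[0,0,0],0],
    [[0,0,-8],[0,0,0],0]
  ]
}}

```text
time_s: 8.83
ee_pos: [521.5, -347.1, 244.0]
ee_rot: [-179.7, -0.5, 67.8]
force: [0.4, 0.7, 2.6]
gripper_width: 0.3
```

Tip is at 53 (3 mm into the travel), so about 9 mm to go to the stop.

Request:
{"api": "jog_arm", "payload": {
  "series": [
    [[0,0,-2],[0,0,0],0],
    [[0,0,-4],[0,0,0],0],
    [[0,0,-6],[0,0,0],0],
    [[0,0,-8],[0,0,0],0],
    [[0,0,-9.5],[0,0,0],0]
  ]
}}

```text
time_s: 9.25
ee_pos: [521.6, -347.1, 234.9]
ee_rot: [-179.8, -0.5, 67.8]
force: [-3.4, 2.9, 18.8]
gripper_width: 0.3
```

Request:
{"api": "jog_arm", "payload": {
  "series": [
    [[0,0,-0.5],[0,0,0],0],
    [[0,0,-0.5],[0,0,0],0],
    [[0,0,-0.5],[0,0,0],0],
    [[0,0,-0.5],[0,0,0],0],
    [[0,0,-0.5],[0,0,0],0]
  ]
}}

```text
time_s: 9.67
ee_pos: [521.5, -347.1, 235.1]
ee_rot: [-179.8, -0.5, 67.8]
force: [-2.1, 0.6, 7.9]
gripper_width: 0.6
```

```bash
python3 - <<'E'
from h import *
g=imaging.grab_frame("scene")
cv2.imwrite("pics/a4.png",cv2.resize(g["pixels"][130:230,190:300,::-1],None,fx=6,fy=6,interpolation=cv2.INTER_CUBIC))
E
```

```text
(no output)
```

View pics/a4.png

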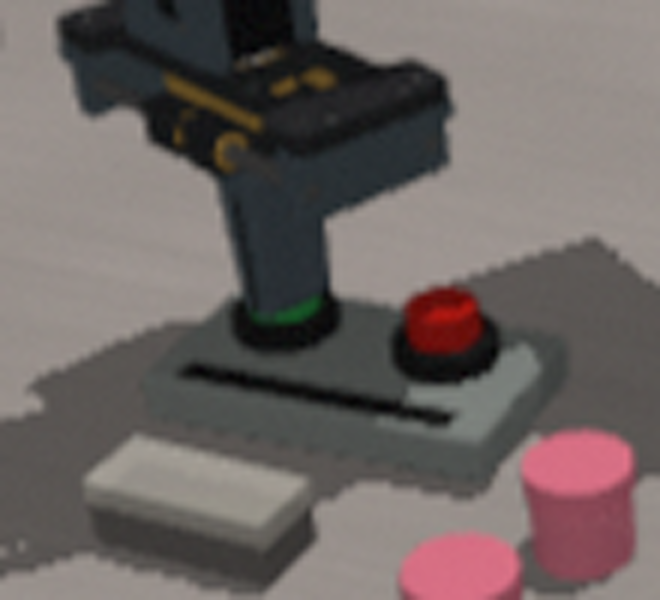

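The green cap is fully down against its stop. The force peaked at 18.8 N, below the 25 N limit. Releasing and clearing.

Request:
{"api": "jog_arm", "payload": {
  "series": [
    [[0,0,3],[0,0,0],0],
    [[0,0,8],[0,0,0],0],
    [[0,0,15],[0,0,0],0],
    [[0,0,25],[0,0,0],0],
    [[0,0,45],[0,0,0],0]
  ]
}}

```text
time_s: 10.13
ee_pos: [521.0, -346.7, 278.5]
ee_rot: [-179.5, -0.6, 67.8]
force: [-0.5, -1.1, 0.1]
gripper_width: 0.2
```

Request:
{"api": "jog_arm", "payload": {
  "series": [
    [[0,0,30],[0,0,0],0],
    [[0,0,60],[0,0,0],0],
    [[0,0,90],[0,0,0],0],
    [[0,0,100],[0,0,0],0.2],
    [[0,0,100],[0,0,0],0.2]
  ]
}}

```text
time_s: 10.55
ee_pos: [521.3, -347.0, 382.0]
ee_rot: [-179.9, -0.5, 67.8]
force: [0.4, 0.1, -0.1]
gripper_width: 11.2
```

Request:
{"api": "jog_arm", "payload": {
  "series": [
    [[0,0,0],[0,0,0],0.2],
    [[0,0,0],[0,0,0],0.2],
    [[0,0,0],[0,0,0],0.2],
    [[0,0,0],[0,0,0],0.2],
    [[0,0,0],[0,0,0],0.2]
  ]
}}

```text
time_s: 10.97
ee_pos: [521.3, -346.9, 380.7]
ee_rot: [-179.8, -0.5, 67.8]
force: [0.3, -0.4, 0.5]
gripper_width: 18.5
```

```bash
python3 - <<'E'
from h import *
from workcell import telemetry
s=telemetry.state(); print(s["ee_pos"],s["force"],s["time_s"])
g=imaging.grab_frame("scene")
cv2.imwrite("pics/a5.png",cv2.resize(g["pixels"][130:320,190:510,::-1],None,fx=2.5,fy=2.5,interpolation=cv2.INTER_CUBIC))
hsv=cv2.cvtColor(np.ascontiguousarray(g["pixels"][:,:,::-1]),cv2.COLOR_BGR2HSV)
for c,lo,hi in [("blue",(105,150,60),(122,255,255)),("orange",(6,170,90),(18,255,255)),("green",(50,120,40),(85,255,255))]:
    k,_,st,ce=cv2.connectedComponentsWithStats(cv2.inRange(hsv,lo,hi)[130:320,190:510]); i=1+st[1:,4].argmax(); print(c,st[i],ce[i]+[190,130])
E
```

```text
[ 521.27502756 -346.94214333  380.6505249 ] [ 0.26394468 -0.42221964  0.48739367] 10.9667
blue [244 104  24  20 380] [445.51578947 244.01315789]
orange [140  74  20  16 264] [339.40909091 211.04924242]
green [ 41  44  12  10 106] [236.49056604 178.63207547]
```

View pics/a5.png

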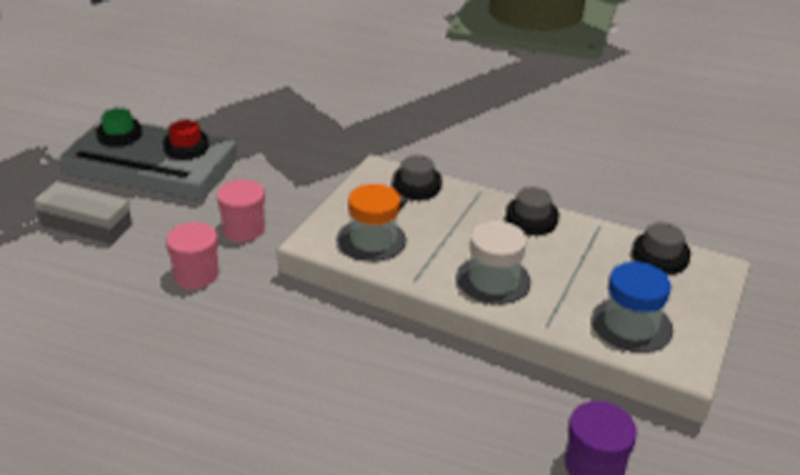

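All five keys are up. The blue and orange caps and the green key are where they were at the start, to within 0.2 px, and the hand is clear.

```bash
python3 -c "
from workcell import env; print(env.job_done())"
```

```text
the job is handed in; nothing more can be done
None
```

The job is done and handed in at about 11 s of the 45 s allowed; the interface gives no verdict.

- **Warm key:** The blue-capped jar stands in the left place. I pressed that place's key about 11–12 mm down with the closed fingertips (readings up to 7.6 N), held it a little over two seconds and let it come up.
- **START:** I pressed the green key fully down and let go. The force reading reached 18.8 N at the stop, higher than I meant but under the 25 N limit. Forces are only read at the end of each move, so a brief higher peak can't be ruled out.
- **Last checks:** The final picture shows all five keys up, and the blue and orange caps within 0.2 px of where they started. The white jar and slide box look undisturbed, but I judged those two by eye only. The hand is well clear, with the fingertips about 190 mm above the bench.
- **Disagreement between views:** The two cameras differed by about 1–2 px on the key tops, which is near the stated calibration error. The presses still landed on the caps.

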